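# Take the vein viewer's boom off its travel ball and hold it up

## Robot

A 6-joint arm with a two-finger parallel gripper is mounted at the origin on a cart in front of the work surface, level with it; the furniture and walls round the work are solid. World frame = base frame: x ahead of the robot, y to its left, z up, the work surface at z = 0. Lengths are in m, angles in rad, forces in N, time in s.
With the tool pointing down it reaches from about 0.275 to 0.75 m from the base axis. Payload 10.2 kg.
Tool frame: the origin (TCP) lies at the very end of the fingers, on their centre line; the grasp point (between the pads) lies 19 mm behind it (grip_point_offset is the distance from the TCP to the grasp point, in m); z points along the fingers, y is the line along which they close (so a half turn about z gives the same grasp; the last joint's range is limited). The gripper opens to 88 mm and grips with 3 to 60 N. Pads are 18 mm wide; open, the fingers measure 123 mm over their backs; the gripper's body (75 mm by 187 mm) begins 45 mm behind the grasp point.
Start: joints at [1.02, 0.313, 1.498, -0, 1.331, -0.223], TCP at [0.169, 0.497, 0.239] pointing down, gripper open.
Joint ranges: [-2.94, 2.94], [-0.97, 2.17], [0.19, 2.56], [-1.23, 4.37], [0.02, 3.11], [-2.88, 2.88]. Speed limits (rad/s): [2.39, 2.39, 3.01, 3.14, 3.14, 3.14].

## Interface

Orientations are given as a unit quaternion [w, x, y, z].
In Python, from bench import state, read_camera, get_calibration, hand_in, look_for, grip_point_offset gives the robot as it stands. The module is installed in compiled form; this text tells all that it offers.
- The arm moves only by the tool carry_out, never from a script. Its arguments are lists of equal length, an entry for each row: "turn": the turn, a rotation vector about the tool's x, y, z in rad, a list of three; "offset": the shift along the tool's x, y, z in cm, a list of three; "hand": the opening, from 0 (shut) to 1 (fully open). In form: {"turn": [[ax, ay, az], ...], "offset": [[tx, ty, tz], ...], "hand": [hand, ...]}. A call has 1 to 20 rows; each row is the pose to reach, as a shift and turn from the pose commanded when the call began, along the tool's axes at that moment; what a row does not reach only later rows make up. A row lasts 1/8 s, in which the tool goes at most 62.5 mm and 10.7 degrees, less where a joint would pass 70% of its speed; a pose out of reach is approached as far as the arm can. A call with a gripper value outside its range is refused whole. The fingers move at their own pace and stop on an object; "grip_force" is the grip in N (left out, the last holds). Time passes only in rows, so rows that repeat a pose let the fingers close. It gives the time, the measured TCP pose, the force, the opening and the grip force at its end, in the units of the state.
- state(): the state, without advancing time (a new reading comes with each control period).
- read_camera(name): name is "side" or "top"; returns the picture (480x640x3 uint8, red, green, blue); there is no depth.
- get_calibration(name): a dict with "fx", "fy", "cx", "cy" (pixels), "cam_to_world" (4x4, takes a point from camera to world coordinates). Camera axes: x right, y up, looking along -z (the intrinsics and any distortion apply to the point x, -y, -z); pixel columns grow to the right and rows downward; lengths in m; the calibration is good to about 2 mm. A picture is of the moment at which its call begins. get_calibration takes no time and is no camera call.
- hand_in(): hands the job in; it is judged then, once.
Trained networks look in the newest picture that a camera, given by its name, has taken for a name from the list of things; names that differ only in an ending like _2 or _b are one class to them, and where a whole thing is asked for, a point or a joint stands for the part that bears it (a point fixed in the world has none). Each returns a list of dicts, best first, with "conf" (0 to 1); they miss things now and then, are a little off and sometimes report something else, mostly with a low value. They report only what shows in the picture. A call takes as long as a camera call. They do not tell look-alikes from the thing itself.
- look_for(camera, query): "position" ([column, row] in pixels, amid what is visible of it).
The state is a dict: "time_s": time; "qpos": joint angles; "qvel": joint speeds; "joint_efforts": joint torques, N m; "position": TCP position; "ee_rot": TCP orientation; "ft_force": force on the tool from outside, world axes, zero at the start; "moment": the same for the moment, N m; "opening": finger opening in m; "finger_force": force on a finger pad.
Only numpy, scipy, OpenCV 4.12 (cv2) and the standard library are available. Lean on these libraries where they do the work, as an engineer would, in place of code of your own. Each camera call takes 0.05 s, during which the arm holds its last target. There are 200 camera calls.

## Task

The vein viewer's white boom is parked with its socket locked over the ball stud on the grey mount. Pull the red latch grip on the socket sideways against its spring, on the side that its steel leg hangs down (towards you), and while it is pulled lift the socket up off the ball; finish still holding the boom in the gripper, at rest, with the socket raised at least 7 cm above its parked height. Leave the bottle, the gel pot and the carton behind it where they stand.

Things in the scene. Friction and masses are not known exactly. Their poses are not given: they have to be found in the camera images.
- mount: grey plate fixed on the cart top, 315 x 80 x 10 mm, with all it carries (ball stud, hinge yoke, boom, latch). Origin under its centre. Local +x runs along the parked boom from the ball (x -125 mm) to the hinge yoke (x +125, 60 mm wide, 78 high); local +y, roughly towards the robot, is the way the latch pulls. Boom 26 mm wide, top at 75 mm; socket hood 56 x 54 mm over the ball, top at 82 mm
- ball_top (a point): top of the steel ball (36 mm diameter, flat underside 28 mm lower, thin neck below), 72 mm above the cart top, hidden under the parked socket
- boom_hinge (a point): middle of the boom's level hinge axis (along the mount's y), 66 mm above the cart top, 250 mm from the ball along the mount's +x
- boom (a joint): boom angle in rad: 0 parked, grows as the socket end rises, stop at 0.8; 0.284 is the socket 70 mm up. About 0.4 kg, 2.5 N to lift at the socket; hinge turns freely, boom falls back when let go. Its parts swing in an arc about the hinge: the red grip leans with it and shifts about 25 mm towards the hinge when 70 mm up
- latch (a joint): travel of the spring latch along the mount's +y in m: 0 locked, stop at 0.018. Under 0.007 its keeper sits under the ball's flat underside and the boom cannot rise; from 0.010 it is clear. The spring pulls back with 6 N at 0, 10.5 N at 0.018, so keep it pulled until the socket is about 40 mm up
- latch_grip (a point): point inside the red upright grip with black ribs, 18 mm below its top: a tab over the middle of the ball, 14 mm thick along the mount's y, 32 mm wide along x, free from 88 to 137 mm above the cart top. Parked, the point is 119 mm above the cart top, 250 mm from and 53 mm above the hinge axis. It is part of the latch slide that rides on the boom: the boom can be lifted by it
- iodine_bottle: brown bottle with white cap, 49 mm diameter, 122 mm high, loose, origin under its centre
- gel_pot: blue gel pot with white cap, 43 mm diameter, 60 mm high, loose, origin under its centre
- lancet_carton: small white and green carton, 31 x 47 x 72 mm, loose, origin under its centre
There are look-alikes about, which are no part of the job. Leave any orange look-alike of the iodine_bottle alone.

How it is judged:
By the outcome, as a careful person would: the job done as asked, in the order asked, and still so for the second after the job is handed in, while the arm keeps its last pose, push and grip.
It also fails if it takes over 32 s, if anything falls off the work surface, if the arm or the gripper's body presses on something with over 40 N, if the wrist force passes 120 N, or if a joint passes its speed limit or range.

## Working session

There is one attempt and no reset: what is moved stays moved. The work goes in short steps, Python scripts to look and compute and a tool call to move; the robot and the scene stay as the last step left them, time stands still between calls to the robot, and variables do not carry over. Pictures are saved under pics/ and viewed, at most 10 in all, crops included, and the job is handed in when it is done.

Besides the shell and the picture viewer there is one more tool, called after ">>>" by a JSON object that holds its "method" and its "body", one argument or row to a line. carry_out: Moves the arm, as the interface text tells. Its arguments: {"type":"object","properties":{"turn":{"type":"array"},"offset":{"type":"array"},"hand":{"type":"array"},"grip_force":{"type":"number"}},"required":["turn","offset","hand"]}

```bash
mkdir -p pics; cat > h.py <<'E'
import numpy as np, cv2
from bench import *
def ray(cam,uv):
    c=get_calibration(cam);T=np.array(c["cam_to_world"])
    d=T[:3,:3]@np.array([(uv[0]-c["cx"])/c["fx"],-(uv[1]-c["cy"])/c["fy"],-1.]);return T[:3,3],d
def atz(cam,uv,z):
    o,d=ray(cam,uv);return o+d*(z-o[2])/d[2]
def tri(a,uva,b,uvb):
    o1,d1=ray(a,uva);o2,d2=ray(b,uvb);s=np.linalg.lstsq(np.c_[d1,-d2],o2-o1,rcond=None)[0]
    p,q=o1+d1*s[0],o2+d2*s[1];return (p+q)/2,np.linalg.norm(p-q)
def proj(cam,p):
    c=get_calibration(cam);T=np.array(c["cam_to_world"]);q=T[:3,:3].T@(np.array(p)-T[:3,3])
    return np.array([c["cx"]+c["fx"]*q[0]/-q[2],c["cy"]+c["fy"]*q[1]/q[2]])
def save(cam,n):
    im=read_camera(cam);cv2.imwrite(f"pics/{n}.png",im[:,:,::-1]);return im
E
python3 - <<'E'
from h import *
np.set_printoptions(precision=3,suppress=True)
for c in("top","side"):
    save(c,c+"0");k=get_calibration(c);print(c,{a:(np.array(b) if a=="cam_to_world" else b) for a,b in k.items()})
    for q in("latch_grip","boom_hinge","iodine_bottle","gel_pot","lancet_carton","mount"):
        print(q,[(np.round(r["position"]).tolist(),round(r["conf"],2)) for r in look_for(c,q)][:3])
s=state();print(s["position"],s["ee_rot"],s["ft_force"],grip_point_offset)
E
```

```text
top {'fx': 475.59109134460743, 'fy': 475.59109134460743, 'cx': 323.1971483343376, 'cy': 232.31985359185757, 'cam_to_world': array([[ 0.021,  0.995, -0.094,  0.461],
       [-1.   ,  0.023,  0.021,  0.064],
       [ 0.023,  0.094,  0.995,  0.937],
       [ 0.   ,  0.   ,  0.   ,  1.   ]])}
latch_grip [([452.0, 300.0], 0.76)]
boom_hinge [([396.0, 284.0], 0.59)]
iodine_bottle [([262.0, 277.0], 0.89), ([243.0, 229.0], 0.82), ([216.0, 198.0], 0.62)]
gel_pot [([398.0, 192.0], 0.98), ([398.0, 282.0], 0.19)]
lancet_carton [([352.0, 188.0], 0.75)]
mount [([386.0, 278.0], 0.8)]
side {'fx': 457.5832351371266, 'fy': 457.5832351371266, 'cx': 319.7283047535867, 'cy': 237.30952133868237, 'cam_to_world': array([[ 0.92 ,  0.166, -0.354,  0.244],
       [-0.391,  0.41 , -0.824, -0.651],
       [ 0.009,  0.897,  0.442,  0.471],
       [ 0.   ,  0.   ,  0.   ,  1.   ]])}
latch_grip [([307.0, 332.0], 0.8)]
boom_hinge [([303.0, 326.0], 0.86)]
iodine_bottle [([345.0, 233.0], 0.75), ([297.0, 226.0], 0.75), ([316.0, 208.0], 0.74)]
gel_pot [([400.0, 303.0], 0.58)]
lancet_carton [([374.0, 270.0], 0.64)]
mount [([304.0, 335.0], 0.88)]
[0.169 0.497 0.239] [0.    0.163 0.987 0.   ] [ 0.457 -0.231  0.963] 0.0187
```

View pics/top0.png

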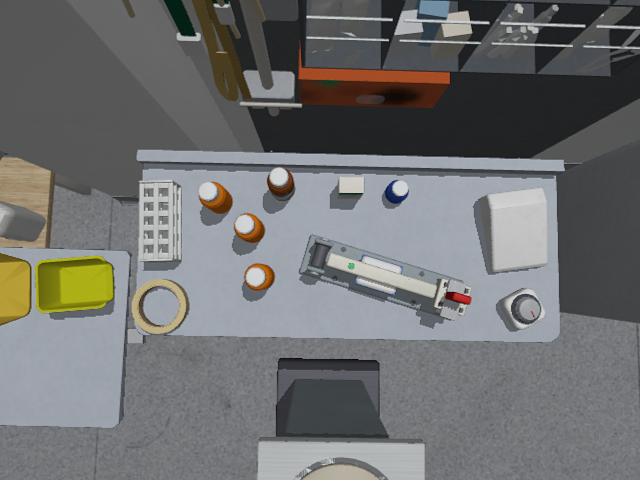

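View pics/side0.png

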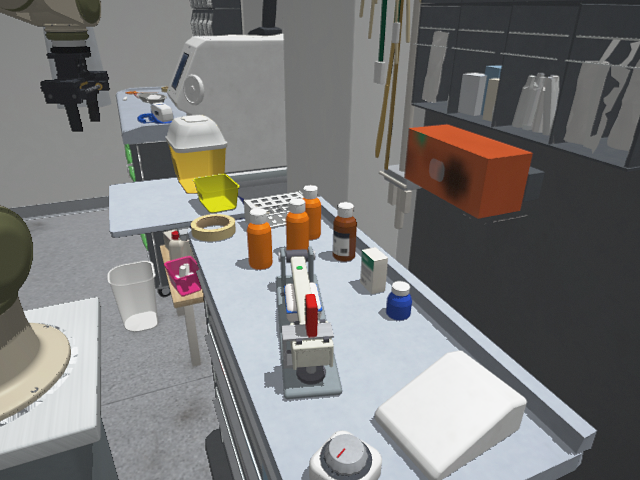

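The top view shows the red grip at (458,297) and the hinge yoke at (318,257). In the side view the grip is at (311,315). There is only one boom and one red grip. I'll enlarge both views to confirm and measure.

```bash
python3 - <<'E'
from h import *
np.set_printoptions(precision=4,suppress=True)
a=cv2.imread("pics/top0.png")[225:330,295:480];b=cv2.imread("pics/side0.png")[235:400,260:350]
a=cv2.resize(a,None,fx=3,fy=3,interpolation=2);b=cv2.resize(b,None,fx=2.6,fy=2.6,interpolation=2)
H=max(a.shape[0],b.shape[0]);f=lambda i:cv2.copyMakeBorder(i,0,H-i.shape[0],0,0,0)
cv2.imwrite("pics/crop.png",np.hstack([f(a),f(b)]))
for c in("top","side"):
    im=cv2.imread(f"pics/{c}0.png").astype(int);m=((im[:,:,2]>120)&(im[:,:,1]<50)&(im[:,:,0]<60)).astype(np.uint8)
    m[:225]=0;m[:,:290]=0
    n,l,s,ce=cv2.connectedComponentsWithStats(m);i=1+s[1:,4].argmax();print(c,s[i],ce[i])
    p=np.argwhere(l==i)[:,::-1].astype(np.float32);print(cv2.boxPoints(cv2.minAreaRect(p)).tolist())
# plate corners at z=.01 from top view guess
for uv in((311,237),(301,272),(472,285),(459,320)):print(uv,atz("top",uv,.01))
print(proj("top",[.169,.497,.239]),proj("side",[.169,.497,.239]))
E
```

```text
top [453 293  18  11 104] [461.8269 298.4231]
[[452.132080078125, 299.0377502441406], [454.20758056640625, 291.7735900878906], [470.84906005859375, 296.5282897949219], [468.7735595703125, 303.7924499511719]]
side [306 294  11  15 135] [310.6815 301.0815]
[[304.3846130371094, 294.923095703125], [313.8077087402344, 293.0384521484375], [316.6153869628906, 307.076904296875], [307.1922912597656, 308.9615478515625]]
(311, 237) [0.5392 0.0678 0.01  ]
(301, 272) [0.4707 0.0856 0.01  ]
(472, 285) [ 0.4526 -0.2484  0.01  ]
(459, 320) [ 0.3846 -0.2225  0.01  ]
[ -6.0296 482.5327] [ 87.0394 125.098 ]
```

View pics/crop.png

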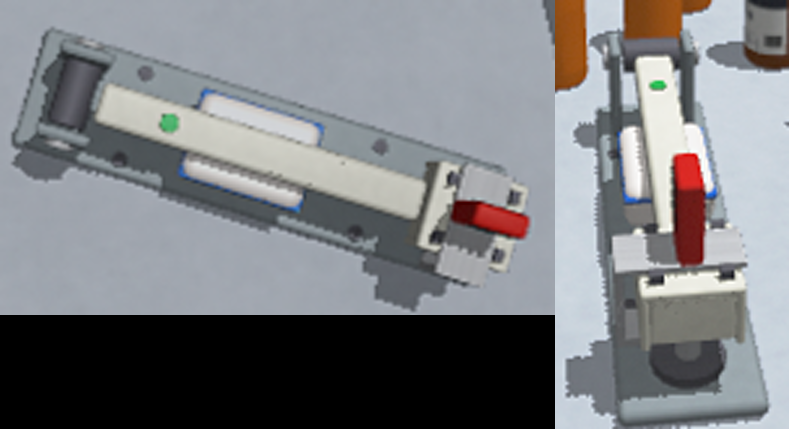

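```bash
cat >> h.py <<'E'
def W(m,p):
    c,s=np.cos(m[2]),np.sin(m[2]);return np.array([m[0]+c*p[0]-s*p[1],m[1]+s*p[0]+c*p[1],p[2]])
E
python3 - <<'E'
from h import *
from scipy.optimize import least_squares
from scipy.spatial.transform import Rotation as R
np.set_printoptions(precision=4,suppress=True)
F=[("top",(-.125,0,.137),(461.6,298.6)),("top",(.1575,-.04,.01),(311.5,235)),("top",(.1575,.04,.01),(300,272.5)),
("side",(-.125,0,.137),(310.5,295.3)),("side",(-.1575,.04,.01),(285,392)),("side",(-.1575,-.04,.01),(341,386))]
f=lambda m:np.concatenate([proj(c,W(m,p))-np.array(u) for c,p,u in F])
r=least_squares(f,[.45,-.08,1.3],loss="soft_l1");m=r.x;print(m,f(m).reshape(-1,2))
print("tri grip",tri("top",F[0][2],"side",F[3][2]),"model",W(m,F[0][1]))
print("grip pt",W(m,(-.125,0,.119)),"hinge",W(m,(.125,0,.066)))
s=state();q=s["ee_rot"];Rt=R.from_quat([q[1],q[2],q[3],q[0]]).as_matrix();print(Rt)
yl=W(m,(0,1,0))-W(m,(0,0,0));print("ylocal",yl)
for n,u,v in(("bottle",(281,175),(345,209)),("carton",(352,182),(374,252)),("gel",(399,186),(400,287))):print(n,tri("top",u,"side",v))
E
```

```text
[ 0.4647 -0.0682  1.2965] [[ 0.3763 -0.086 ]
 [-2.8544 -1.419 ]
 [-3.4857  0.3461]
 [ 0.0863  2.5441]
 [-1.2497  0.0065]
 [ 1.1826  0.8719]]
tri grip (array([ 0.431 , -0.1871,  0.14  ]), np.float64(0.0005141460504798936)) model [ 0.4308 -0.1885  0.137 ]
grip pt [ 0.4308 -0.1885  0.119 ] hinge [0.4985 0.0521 0.066 ]
[[-0.9467  0.322   0.    ]
 [ 0.322   0.9467  0.0001]
 [-0.      0.0001 -1.    ]]
ylocal [-0.9626  0.2708  0.    ]
bottle (array([0.6364, 0.124 , 0.1091]), np.float64(0.00639709798345335))
carton (array([ 0.6348, -0.0045,  0.0732]), np.float64(0.005790833197738973))
gel (array([ 0.635 , -0.096 ,  0.0505]), np.float64(0.0038400370162805703))
```

>>> {"method": "carry_out", "body": {
  "turn": [
    [0, 0, 0.18],
    [0, 0, 0.35],
    [0, 0, 0.52],
    [0, 0, 0.69],
    [0, 0, 0.86],
    [0, 0, 1.03],
    [0, 0, 1.2],
    [0, 0, 1.36],
    [0, 0, 1.517],
    [0, 0, 1.517],
    [0, 0, 1.517],
    [0, 0, 1.517],
    [0, 0, 1.517],
    [0, 0, 1.517],
    [0, 0, 1.517]
  ],
  "offset": [
    [-3.6, -4.3, 0],
    [-7.2, -8.6, 0],
    [-10.8, -13, 0],
    [-14.4, -17.3, 0],
    [-18, -21.6, 0],
    [-21.6, -26, 0],
    [-25.2, -30.3, 0],
    [-28.8, -34.6, 0],
    [-32.4, -39, 0],
    [-36, -43.4, 0],
    [-39.6, -47.7, 2],
    [-43.2, -52, 4],
    [-46.87, -56.43, 6.5],
    [-46.87, -56.43, 6.9],
    [-46.87, -56.43, 6.9]
  ],
  "hand": [0.5, 0.5, 0.5, 0.5, 0.5, 0.5, 0.5, 0.5, 0.5, 0.5, 0.5, 0.5, 0.5, 0.5, 0.5]
}}

```text
time_s: 2.58
position: [0.4308, -0.1875, 0.1697]
ee_rot: [-0.0, 0.797, 0.604, -0.0]
ft_force: [-0.5, -0.2, 0.6]
opening: 0.044
finger_force: 0.0
```

```bash
python3 - <<'E'
from h import *
np.set_printoptions(precision=4,suppress=True)
a=save("top","t1");b=save("side","s1")
cv2.imwrite("pics/c1.png",np.hstack([cv2.resize(a[220:360,380:540],None,fx=2.4,fy=2.4)[:,:,::-1],cv2.resize(b[200:340,250:410],None,fx=2.4,fy=2.4)[:,:,::-1]]))
s=state();print(s["time_s"],s["position"],s["ee_rot"],s["opening"],s["ft_force"])
print(proj("side",s["position"]),proj("top",s["position"]))
E
```

```text
2.675 [ 0.4312 -0.1872  0.1706] [0.0006 0.7967 0.6044 0.0002] 0.04399325546317289 [ 0.4859 -0.3597  0.6649]
[310.4305 275.0938] [467.6858 299.2252]
```

View pics/c1.png

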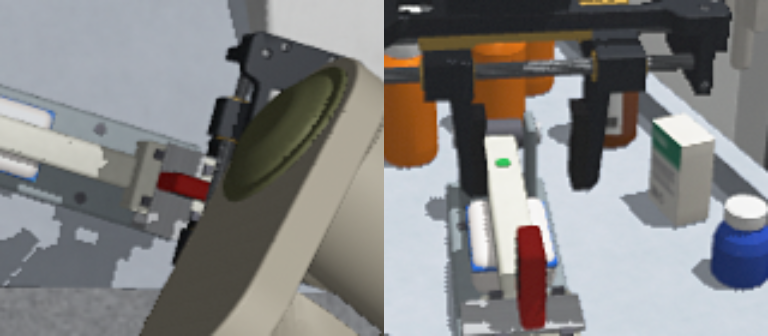

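The fingers straddle the red grip at crop (531,240), midway between the fingertips at (470,190) and (585,185). I'll go down and close.

>>> {"method": "carry_out", "body": {
  "turn": [
    [0, 0, 0],
    [0, 0, 0],
    [0, 0, 0],
    [0, 0, 0],
    [0, 0, 0],
    [0, 0, 0],
    [0, 0, 0],
    [0, 0, 0],
    [0, 0, 0],
    [0, 0, 0]
  ],
  "offset": [
    [0, 0, 2.5],
    [0, 0, 5],
    [0, 0, 6.8],
    [0, 0, 6.8],
    [0, 0, 6.8],
    [0, 0, 6.8],
    [0, 0, 6.8],
    [0, 0, 6.8],
    [0, 0, 6.8],
    [0, 0, 6.8]
  ],
  "hand": [0.5, 0.5, 0.5, 0.5, 0.3, 0.1, 0.1, 0.1, 0.1, 0.1],
  "grip_force": 30
}}

```text
time_s: 3.92
position: [0.4316, -0.1883, 0.1021]
ee_rot: [0.001, 0.797, 0.604, 0.0]
ft_force: [2.9, 0.5, 4.9]
opening: 0.0139
finger_force: 30.0
```

>>> {"method": "carry_out", "body": {
  "turn": [
    [0, 0, 0],
    [0, 0, 0],
    [0, 0, 0],
    [0, 0, 0],
    [0, 0, 0],
    [0, 0, 0]
  ],
  "offset": [
    [0, -0.4, 0],
    [0, -0.8, 0],
    [0, -1.2, 0],
    [0, -1.5, 0],
    [0, -1.5, 0],
    [0, -1.5, 0]
  ],
  "hand": [0.1, 0.1, 0.1, 0.1, 0.1, 0.1],
  "grip_force": 40
}}

```text
time_s: 4.68
position: [0.418, -0.1845, 0.1022]
ee_rot: [0.002, 0.797, 0.604, 0.001]
ft_force: [9.8, 0.3, 1.1]
opening: 0.0139
finger_force: 40.0
```

```bash
python3 - <<'E'
from h import *
from scipy.spatial.transform import Rotation as R
np.set_printoptions(precision=4,suppress=True)
s=state();q=s["ee_rot"];Rt=R.from_quat([q[1],q[2],q[3],q[0]]).as_matrix()
print(s["position"],s["ft_force"],Rt.T@s["ft_force"],s["opening"]);print(Rt)
H=np.array([.4985,.0521,.066]);p0=Rt.T@(s["position"]-H);print(p0)
for t in np.arange(.03,.361,.03):
    for sg in(1,):
        A=R.from_rotvec([0,sg*t,0]).as_matrix();print(round(t,2),100*(A@p0-p0))
E
```

```text
[ 0.418  -0.1845  0.1022] [9.7589 0.3193 1.1437] [ 2.9517  9.3116 -1.1074] 0.013859486909370219
[[ 0.271   0.9626  0.0038]
 [ 0.9626 -0.271  -0.0014]
 [-0.0004  0.004  -1.    ]]
[-0.2495 -0.0133 -0.0362]
0.03 [-0.0972  0.      0.7502]
0.06 [-0.1719  0.      1.5029]
0.09 [-0.224   0.      2.2575]
0.12 [-0.2534  0.      3.0134]
0.15 [-0.2601 -0.      3.7698]
0.18 [-0.2442  0.      4.526 ]
0.21 [-0.2055  0.      5.2815]
0.24 [-0.1443  0.      6.0354]
0.27 [-0.0604  0.      6.7872]
0.3 [0.046  0.     7.5361]
0.33 [0.1748 0.     8.2814]
0.36 [0.3259 0.     9.0226]
```

The latch is pulled about 14 mm and the 9.3 N reading matches its spring. Next I lift along the hinge arc.

>>> {"method": "carry_out", "body": {
  "turn": [
    [0, -0.03, 0],
    [0, -0.06, 0],
    [0, -0.1, 0],
    [0, -0.1, 0]
  ],
  "offset": [
    [0.12, 0, -0.75],
    [0.26, 0, -1.49],
    [0.49, 0, -2.47],
    [0.49, 0, -2.47]
  ],
  "hand": [0.1, 0.1, 0.1, 0.1]
}}

```text
time_s: 5.18
position: [0.4194, -0.1797, 0.1272]
ee_rot: [0.033, 0.796, 0.603, -0.039]
ft_force: [10.0, -2.5, -1.5]
opening: 0.0135
finger_force: 40.0
```

>>> {"method": "carry_out", "body": {
  "turn": [
    [0, -0.04, 0],
    [0, -0.08, 0],
    [0, -0.12, 0],
    [0, -0.16, 0],
    [0, -0.2, 0],
    [0, -0.24, 0],
    [0, -0.24, 0],
    [0, -0.24, 0],
    [0, -0.24, 0],
    [0, -0.24, 0],
    [0, -0.24, 0],
    [0, -0.24, 0]
  ],
  "offset": [
    [0.16, 0, -1.0],
    [0.37, 0, -1.98],
    [0.61, 0, -2.96],
    [0.9, 0, -3.93],
    [1.22, 0, -4.88],
    [1.58, 0, -5.83],
    [1.58, 0, -5.83],
    [1.58, 0, -5.83],
    [1.58, 0, -5.83],
    [1.58, 0, -5.83],
    [1.58, 0, -5.83],
    [1.58, 0, -5.83]
  ],
  "hand": [0.1, 0.1, 0.1, 0.1, 0.1, 0.1, 0.1, 0.1, 0.1, 0.1, 0.1, 0.1]
}}

```text
time_s: 6.68
position: [0.425, -0.1591, 0.1829]
ee_rot: [0.104, 0.785, 0.595, -0.134]
ft_force: [9.2, -3.2, -3.2]
opening: 0.0135
finger_force: 40.0
```

```bash
python3 - <<'E'
from h import *
b=save("side","s2");cv2.imwrite("pics/c2.png",cv2.resize(b[180:420,240:440],None,fx=2.4,fy=2.4)[:,:,::-1])
s=state();print(s["time_s"],s["position"],s["ft_force"],s["opening"],s["finger_force"],np.abs(s["qvel"]).max())
E
```

```text
6.725 [ 0.42495896 -0.15912531  0.1829261 ] [10.05328143 -2.80407199 -2.51139001] 0.013807213606172306 39.999329997226596 0.0013980876742708146
```

View pics/c2.png

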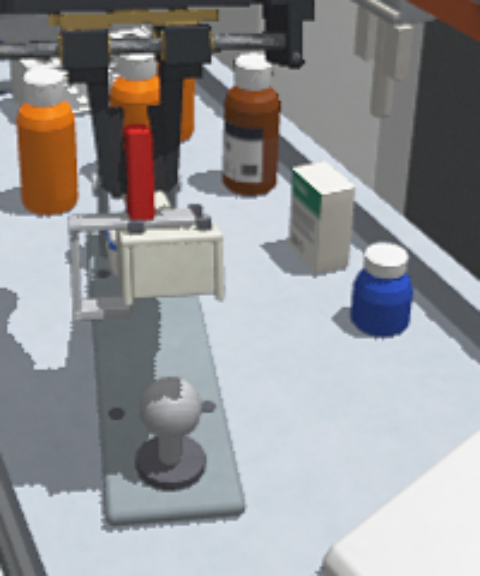

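The picture shows the ball stud bare at (170,410) and the socket raised and held. The bottle, gel pot and carton have not moved. The measured boom angle is about 0.34 rad, which puts the socket about 83 mm up, and the arm is at rest.

```bash
python3 -c "from bench import hand_in;print(hand_in())"
```

```text
the job is handed in; nothing more can be done
None
```

The job is done and handed in: I pulled the latch about 14 mm, lifted the socket off the ball, and the gripper is holding the boom at rest about 8 cm above its parked height, with the bottle, gel pot and carton still in place.

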